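# Put a microscope's loose lenses away in the V-saddles of its accessory tray

## Robot

A 6-joint arm with a two-finger parallel gripper is mounted at the origin on the work surface. World frame = base frame: x ahead of the robot, y to its left, z up, the work surface at z = 0. Lengths are in mm, angles in degrees, forces in N, time in s.
With the tool pointing down it reaches from about 300 to 850 mm from the base axis. Payload 4.2 kg.
Tool frame: the origin (TCP) lies between the finger pads; the fingertips stand 22 mm ahead of it and the grasp point (between the pads) lies 3 mm ahead of it; z points along the fingers, y is the direction in which the jaws open and shut (so a half turn about z gives the same grasp; the last joint's range is limited). The gripper opens to 91 mm and grips with 3 to 60 N. Pads are 32 mm wide; open, the fingers measure 118 mm over their backs; the gripper's body (76 mm by 178 mm) begins 60 mm behind the grasp point.
Start: joints at [75.401, 18.312, 89.639, -0, 72.044, -1.146], TCP at [133.774, 559.237, 235.976] pointing down, gripper open.
Joint ranges: [-177.97, 177.97], [-48.28, 115.42], [12.27, 149.76], [-77.06, 257.06], [2.81, 150.46], [-146.56, 146.56]. Speed limits (degrees/s): [147.25, 147.25, 180, 180, 180, 180].

## Interface

Orientations are given as [roll, pitch, yaw] about the fixed x, y, z axes, in that order (R = Rz(yaw) Ry(pitch) Rx(roll)).
In Python, from workcell import * gives the robot as it stands.
- The arm moves only by the shell command python3 -m jog 'ROWS' [OPENING] [FORCE]. ROWS is text: rows parted by semicolons, each of 6 numbers parted by spaces: the shift along the tool's x, y, z in units of 0.5 m (1.0 is 0.5 m), then the turn, a rotation vector about the tool's x, y, z in units of pi/2 rad (1.0 is pi/2 rad). A call has 1 to 20 rows; each row is the pose to reach, as a shift and turn from the pose measured when the call began, along the tool's axes at that moment; what a row does not reach only later rows make up. A row lasts 1/12 s, in which the tool goes at most 41.7 mm and 7.16 degrees, less where a joint would pass 70% of its speed; a pose out of reach is approached as far as the arm can. A call with a number of a shift or a turn outside -1 to 1 is refused whole. A call with a gripper value outside its range is refused whole. OPENING is the opening, from -1 (shut) to 1 (fully open), set as the call begins (- or left out, the last holds). The fingers move at their own pace and stop on an object; FORCE is the grip in N (left out, the last holds). Time passes only in rows, so rows that repeat a pose let the fingers close. It gives the time, the measured TCP pose, the force and the opening at its end, in the units of the state.
- state(): the state, without advancing time (a new reading comes with each control period).
- grab_frame(name): name is "scene" or "top" or "wrist"; returns the picture (420x560x3 uint8, red, green, blue); there is no depth.
- calibration(name): a dict with "mtx" (3x3 intrinsics, pixels), "distortion" ([k1, k2, p1, p2, k3] as OpenCV has them; the pictures are not rectified), "rvec" (rotation vector, rad) and "tvec" (3), from world to camera coordinates, as OpenCV has them. Camera axes: x right, y down, z forward; pixel columns grow to the right and rows downward; lengths in mm; the calibration is good to about 2 mm. A picture is of the moment at which its call begins: read the wrist's pose just before it. calibration takes no time and is no camera call; for the wrist camera it gives the pose at the moment of the call.
- job_done(): hands the job in, once; it reports no verdict.
Trained networks look in the newest picture that a camera, given by its name, has taken for a name from the list of things; names that differ only in an ending like _2 or _b are one class to them, and where a whole thing is asked for, a point or a joint stands for the part that bears it (a point fixed in the world has none). Each returns a list of dicts, best first, with "confidence" (0 to 1); they miss things now and then, are a little off and sometimes report something else, mostly with a low value. They report only what shows in the picture. A call takes as long as a camera call.
- spot_in(query, camera): "rect" ([left, top, right, bottom] in pixels, round what is visible of it).
- tip_of(query, camera): "location" ([column, row] in pixels: a listed point, or the origin of a listed thing).
The state is a dict: "time_s": time; "qpos": joint angles; "qvel": joint speeds; "effort": joint torques, N m; "ee_pos": TCP position; "ee_rot": TCP orientation; "force": force on the tool from outside, world axes, zero at the start; "torque": the same for the moment, N m; "gripper_width": finger opening in mm.
Only numpy, scipy, OpenCV 4.12 (cv2) and the standard library are available. Lean on these libraries where they do the work, as an engineer would, in place of code of your own. Each camera call takes 0.05 s, during which the arm holds its last target. There are 200 camera calls.

## Task

Put the three loose objectives and the long centring telescope away in the white accessory tray: lay each one lengthwise in the V-groove of the saddle made for its length, between the end cheeks, so that it is cradled and cannot roll; either end may point either way. The two fat-headed eyepieces belong to another microscope: leave them lying where they are. Set the lenses down, do not drop them.

Things in the scene. Friction and masses are not known exactly. Their poses are not given: they have to be found in the camera images.
- obj_short_mid (a point): Shortest of three objectives, 33 mm long, about 90 g, satin aluminium, lying on the bench at the start, at any yaw: from -x to +x a brass thread (24 mm in diameter, 5 mm long), a round barrel 30 mm in diameter and 19 mm long, and a slimmer tapering nose. The point is on its axis at half its length, inside the barrel, 15 mm above the bench; x is its axis, about which it may roll
- obj_medium_mid (a point): Middle one of three objectives, 50 mm long, about 140 g, satin aluminium, lying on the bench at the start, at any yaw: from -x to +x a brass thread (24 mm in diameter, 5 mm long), a round barrel 32 mm in diameter and 28 mm long, and a slimmer tapering nose. The point is on its axis at half its length, inside the barrel, 16 mm above the bench; x is its axis, about which it may roll
- obj_long_mid (a point): Longest of three objectives, 67 mm long, about 220 g, satin aluminium, lying on the bench at the start, at any yaw: from -x to +x a brass thread (24 mm in diameter, 5 mm long), a round barrel 34 mm in diameter and 41 mm long, and a slimmer tapering nose. The point is on its axis at half its length, inside the barrel, 17 mm above the bench; x is its axis, about which it may roll
- telescope_mid (a point): Centring telescope, lying on the bench at the start, at any yaw: a long straight aluminium tube, 30 mm in diameter over 76 mm, with a black ribbed ring, then a slimmer black eye end (25 mm in diameter, 16 mm long) at +x; 92 mm long over all, about 150 g. The point is on its axis at half its length, 15 mm above the bench; x is its axis, about which it may roll
- saddle_short_seat (a point): Grey V-saddle for the short objective (33 mm): the shortest of four, 80 mm apart in the white tray in any order. Its V runs along x between end cheeks 49 mm apart. Point: where the lens's middle lies when seated; below it: V edges 12 mm, cheek tops 4 mm, tray floor 31 mm. V 18 mm wide, flanks at 28 deg; saddle 21 mm wide, its foot 36 wide, 4 high. Tray floor 4 mm, rim 22 mm above the bench
- saddle_medium_seat (a point): Grey V-saddle for the medium objective (50 mm): the second shortest of four, 80 mm apart in the white tray in any order. Its V runs along x between end cheeks 66 mm apart. Point: where the lens's middle lies when seated; below it: V edges 13 mm, cheek tops 5 mm, tray floor 32 mm. V 18 mm wide, flanks at 28 deg; saddle 21 mm wide, its foot 36 wide, 4 high. Tray floor 4 mm, rim 22 mm above the bench
- saddle_long_seat (a point): Grey V-saddle for the long objective (67 mm): the second longest of four, 80 mm apart in the white tray in any order. Its V runs along x between end cheeks 83 mm apart. Point: where the lens's middle lies when seated; below it: V edges 14 mm, cheek tops 6 mm, tray floor 33 mm. V 18 mm wide, flanks at 28 deg; saddle 21 mm wide, its foot 36 wide, 4 high. Tray floor 4 mm, rim 22 mm above the bench
- saddle_tele_seat (a point): Grey V-saddle for the centring telescope (92 mm): the longest of four, 80 mm apart in the white tray in any order. Its V runs along x between end cheeks 108 mm apart. Point: where the lens's middle lies when seated; below it: V edges 12 mm, cheek tops 4 mm, tray floor 31 mm. V 18 mm wide, flanks at 28 deg; saddle 21 mm wide, its foot 36 wide, 4 high. Tray floor 4 mm, rim 22 mm above the bench
- eyepiece_a_mid (a point): Eyepiece of another microscope, not to be moved: satin aluminium, lying on the bench, 52 mm long: a fat ribbed head 38 mm in diameter and 29 mm long with a black eyecup at +x, and a plain tube 30 mm in diameter and 23 mm long at -x. The point is on its axis at half its length, 19 mm above the bench; x is its axis
- eyepiece_b_mid (a point): Eyepiece of another microscope, not to be moved: satin aluminium, lying on the bench, 52 mm long: a fat ribbed head 38 mm in diameter and 29 mm long with a black eyecup at +x, and a plain tube 30 mm in diameter and 23 mm long at -x. The point is on its axis at half its length, 19 mm above the bench; x is its axis

How it is judged:
By the outcome, as a careful person would: the job done as asked, in the order asked, and still so for the second after the job is handed in, with the robot touching nothing.
It also fails if it takes over 109 s, if anything falls off the work surface, if the arm or the gripper's body presses on something with over 40 N, if the wrist force passes 120 N, or if a joint passes its speed limit or range.

## Working session

There is one attempt and no reset: what is moved stays moved. The work goes in short steps, Python scripts to look and compute and a shell command to move; the robot and the scene stay as the last step left them, time stands still between calls to the robot, and variables do not carry over. Pictures are saved under pics/ and viewed, about 12 in all and at most 16, crops included, and the job is handed in when it is done.

```bash
mkdir -p pics; ls
python3 - <<'E'
from workcell import *
import cv2,numpy as np
s=state();print(s)
for n in("scene","top"):
    f=grab_frame(n);cv2.imwrite(f"pics/{n}0.png",f[:,:,::-1])
    c=calibration(n);print(n,c)
    for q in["obj_short_mid","obj_medium_mid","obj_long_mid","telescope_mid","saddle_short_seat","saddle_medium_seat","saddle_long_seat","saddle_tele_seat","eyepiece_a_mid"]:
        print(q,[(np.round(d["location"]).tolist(),round(d["confidence"],2)) for d in tip_of(q,n)][:4])
E
```

```text
pics
{'time_s': 0.0, 'qpos': array([ 7.54027103e+01,  1.83482001e+01,  8.97050699e+01, -8.77529268e-04,
        7.20443263e+01, -1.14700066e+00]), 'qvel': array([-0.146727  ,  0.00165855,  0.00863584, -0.06575409, -0.00994439,
       -0.02898768]), 'effort': array([-3.16333528e-03, -4.12467098e+01, -2.31977248e+01,  7.24403188e-02,
        4.55873762e-02, -1.46117172e-04]), 'ee_pos': array([133.64305145, 558.77560615, 235.16380273]), 'ee_rot': array([-1.79902407e+02, -1.11948319e-03,  1.66549981e+02]), 'force': array([0.45674821, 0.70623231, 0.17518671]), 'torque': array([-0.00037019, -0.03876004,  0.0241406 ]), 'gripper_width': 90.69922386012085}
scene {'mtx': array([[384.66224996,   0.        , 278.14208994],
       [  0.        , 384.66224996, 213.93266782],
       [  0.        ,   0.        ,   1.        ]]), 'distortion': array([-0.0525173,  0.       ,  0.       ,  0.       ,  0.       ]), 'rvec': array([ 0.91217796,  2.73547625, -0.74797832]), 'tvec': array([ 382.10292135, -259.07139375, 1057.36461256])}
obj_short_mid [([321.0, 247.0], 0.54), ([204.0, 147.0], 0.43)]
obj_medium_
[... 451 characters left out ...]
     , 277.24235075],
       [  0.        , 410.59833718, 205.46087379],
       [  0.        ,   0.        ,   1.        ]]), 'distortion': array([-0.04681242,  0.        ,  0.        ,  0.        ,  0.        ]), 'rvec': array([ 2.14821471, -2.16696577,  0.10967499]), 'tvec': array([  49.44983701,  513.20497569, 1075.27318419])}
obj_short_mid []
obj_medium_mid [([199.0, 182.0], 0.54)]
obj_long_mid [([158.0, 237.0], 0.87)]
telescope_mid [([192.0, 238.0], 0.86), ([148.0, 192.0], 0.21)]
saddle_short_seat [([383.0, 202.0], 0.49)]
saddle_medium_seat [([324.0, 201.0], 0.55)]
saddle_long_seat [([412.0, 197.0], 0.76)]
saddle_tele_seat [([356.0, 201.0], 0.91)]
eyepiece_a_mid [([147.0, 188.0], 0.78)]
```

Run:
```python
import cv2,numpy as np
a=cv2.imread("pics/scene0.png");b=cv2.imread("pics/top0.png")
cv2.imwrite("pics/sc_c.png",cv2.resize(a[90:410,150:480],None,fx=1.8,fy=1.8,interpolation=cv2.INTER_CUBIC))
cv2.imwrite("pics/top_c.png",cv2.resize(b[120:300,110:460],None,fx=2.28,fy=2.28,interpolation=cv2.INTER_CUBIC))
```

```text
(no output)
```

View pics/top_c.png

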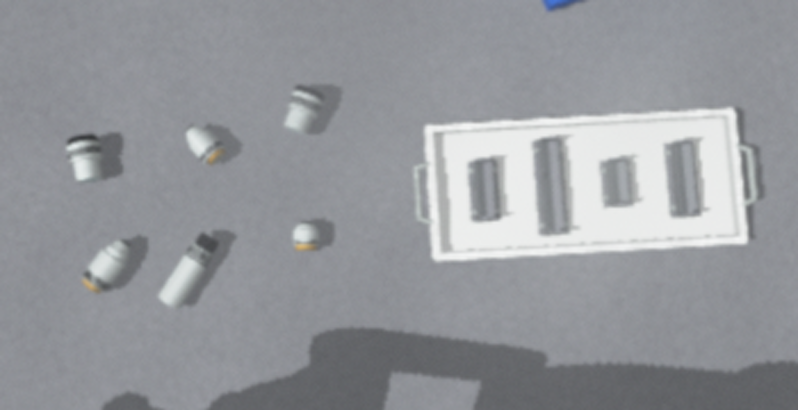

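View pics/sc_c.png

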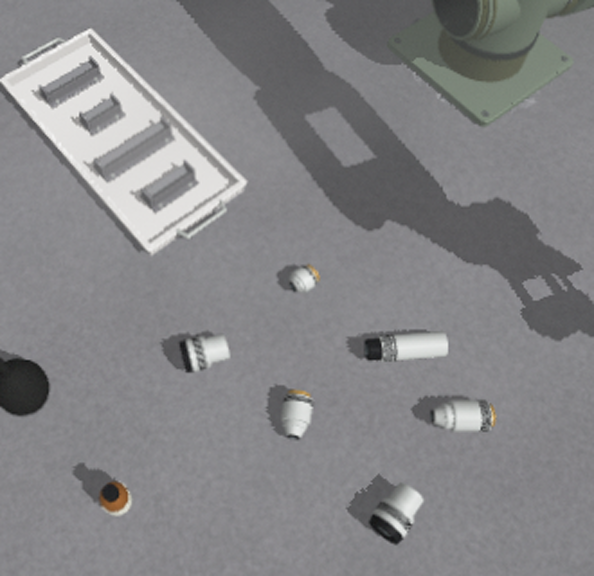

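The top crop shows the saddles left to right as medium, tele, short, long. On the bench are medium (205,143), short (305,235), tele (190,268), long (107,265), and eyepieces at (86,158) and (304,108).

```bash
cat > h.py <<'E'
from workcell import *
import cv2,numpy as np
from scipy.spatial.transform import Rotation as R
def ray(c,px):
    u=cv2.undistortPoints(np.array(px,float).reshape(-1,1,2),c["mtx"],c["distortion"]).reshape(-1,2)
    M=cv2.Rodrigues(np.array(c["rvec"],float))[0]
    return -M.T@np.array(c["tvec"]), np.c_[u,np.ones(len(u))]@M
def at(c,px,z):
    o,d=ray(c,px); return o+d*((z-o[2])/d[:,2])[:,None]
def proj(c,P):
    return cv2.projectPoints(np.array(P,float).reshape(-1,1,3),np.array(c["rvec"],float),np.array(c["tvec"],float),c["mtx"],c["distortion"])[0].reshape(-1,2)
def go(x,y,z,yaw):
    """shift/turn in jog units from now to TCP x,y,z tool down, tool x axis along yaw (mod 180)"""
    s=state();Rn=R.from_euler("xyz",s["ee_rot"],degrees=True)
    best=min((R.from_euler("xyz",[180,0,yaw+k],degrees=True) for k in(-180,0,180,)),key=lambda r:(Rn.inv()*r).magnitude())
    sh=Rn.inv().apply(np.array([x,y,z])-s["ee_pos"])/500; t=(Rn.inv()*best).as_rotvec()/(np.pi/2)
    print("go",np.round(sh,4),np.round(t,4),"deg",round(np.linalg.norm(t)*90,1),"q6",round(s["qpos"][5],1))
E
python3 - <<'E'
from h import *
ct,cs=calibration("top"),calibration("scene")
cr=lambda p:(110+np.array(p)/2.28*np.array([1,1])*1.0)+np.array([0,10]) 
ends={"short":([306,222],[306,250],15),"medium":([190,127],[216,162],16),"long":([125,240],[88,288],17),"tele":([172,300],[211,236],15),
"S_med":([488,156],[488,222],36),"S_tele":([551,138],[555,235],35),"S_short":([617,156],[620,207],35),"S_long":([682,140],[690,216],37),"eA":([86,135],[88,180],19),"eB":([310,88],[298,130],19)}
for k,(a,b,z) in ends.items():
    P=at(ct,[cr(a),cr(b)],z);d=P[1]-P[0];print(k,P.mean(0).round(),"len",np.linalg.norm(d).round(),"yaw",np.degrees(np.arctan2(d[1],d[0])).round())
print("scene")
for k,p,z in[("short",(321,247),15),("medium",(315,323),16),("long",(404,324),17),("tele",(377,282),15),("Ss",(202,149),35),("Sm",(243,187),36),("Sl",(188,128),37),("St",(222,165),35)]: print(k,at(cs,[p],z).round()[0])
print("top"); 
for k,p,z in[("medium",(199,182),16),("long",(158,237),17),("tele",(192,238),15),("Ss",(383,202),35),("Sm",(324,201),36),("Sl",(412,197),37),("St",(356,201),35)]: print(k,at(ct,[p],z).round()[0])
s=state();cw=calibration("wrist");o,d=ray(cw,[(280,210)]);print("wristcam",o.round(),d.round(2),s["ee_pos"].round(),cw["mtx"][0,0])
M=cv2.Rodrigues(cw["rvec"])[0]; T=R.from_euler("xyz",s["ee_rot"],degrees=True)
print("cam in tool",T.inv().apply(o-s["ee_pos"]).round(1),"cam->tool R\n",(T.as_matrix().T@M.T).round(3))
E
```

```text
short [467. 135.  15.] len 33.0 yaw -180.0
medium [578. 260.  16.] len 54.0 yaw -143.0
long [435. 374.  17.] len 72.0 yaw 143.0
tele [430. 272.  15.] len 88.0 yaw -31.0
S_med [519. -80.  36.] len 78.0 yaw 179.0
S_tele [ 521. -157.   35.] len 115.0 yaw -179.0
S_short [ 526. -234.   35.] len 60.0 yaw -179.0
S_long [ 530. -313.   37.] len 90.0 yaw -177.0
eA [564. 400.  19.] len 55.0 yaw -176.0
eB [620. 137.  19.] len 53.0 yaw 164.0
scene
short [466. 142.  15.]
medium [583. 264.  16.]
long [444. 373.  17.]
tele [424. 276.  15.]
Ss [ 537. -239.   35.]
Sm [520. -80.  36.]
Sl [ 530. -321.   37.]
St [ 524. -166.   35.]
top
medium [582. 260.  16.]
long [432. 370.  17.]
tele [429. 277.  15.]
Ss [ 520. -238.   35.]
Sm [524. -80.  36.]
Sl [ 532. -317.   37.]
St [ 523. -166.   35.]
wristcam [ 62. 576. 385.] [[ 0.25 -0.05 -0.97]] [134. 559. 236.] 360.3269952824714
cam in tool [ 7.330e+01 -1.000e-01 -1.486e+02] cam->tool R
 [[-0.    -0.965 -0.262]
 [ 1.    -0.     0.001]
 [-0.001 -0.262  0.965]]
```

```bash
python3 -c "
from h import *
go(470,270,220,180)"
```

```text
go [-0.7886 -0.4062  0.0319] [ 1.000e-04  0.000e+00 -1.495e-01] deg 13.5 q6 -1.1
```

```bash
python3 -m jog '-0.789 -0.406 0.032 0 0 -0.15;-0.789 -0.406 0.032 0 0 -0.15;-0.789 -0.406 0.032 0 0 -0.15;-0.789 -0.406 0.032 0 0 -0.15;-0.789 -0.406 0.032 0 0 -0.15;-0.789 -0.406 0.032 0 0 -0.15;-0.789 -0.406 0.032 0 0 -0.15;-0.789 -0.406 0.032 0 0 -0.15;-0.789 -0.406 0.032 0 0 -0.15;-0.789 -0.406 0.032 0 0 -0.15;-0.789 -0.406 0.032 0 0 -0.15;-0.789 -0.406 0.032 0 0 -0.15;-0.789 -0.406 0.032 0 0 -0.15;-0.789 -0.406 0.032 0 0 -0.15'
python3 - <<'E'
from h import *
cw=calibration("wrist");f=grab_frame("wrist");cv2.imwrite("pics/w1.png",f[:,:,::-1]);np.savez("w1.npz",**cw)
for q,z in[("obj_short_mid",15),("obj_medium_mid",16),("obj_long_mid",17),("telescope_mid",15),("eyepiece_a_mid",19)]:
    print(q,[(np.round(d["location"]).tolist(),round(d["confidence"],2),at(cw,[d["location"]],z)[0].round(1).tolist()) for d in tip_of(q,"wrist")][:3],[np.round(d["rect"]).tolist() for d in spot_in(q,"wrist")][:2])
f2=cv2.imread("pics/w1.png")
cv2.imwrite("pics/w1b.png",cv2.resize(f2,None,fx=1.42,fy=1.42,interpolation=cv2.INTER_CUBIC))
E
```

```text
time_s: 2.17
ee_pos: [469.8, 270.2, 219.9]
ee_rot: [180.0, -0.0, -180.0]
force: [-0.7, 0.4, 0.1]
gripper_width: 91.4
obj_short_mid [([140.0, 188.0], 0.9, [466.9, 134.8, 15.0])] [[121.0, 169.0, 159.0, 210.0]]
obj_medium_mid [([268.0, 292.0], 0.66, [581.7, 260.8, 16.0])] [[241.0, 270.0, 281.0, 291.0]]
obj_long_mid [([382.0, 156.0], 0.95, [435.5, 372.8, 17.0])] [[354.0, 122.0, 416.0, 188.0]]
telescope_mid [([281.0, 149.0], 0.79, [428.4, 274.7, 15.0])] [[245.0, 100.0, 321.0, 196.0]]
eyepiece_a_mid [] []
```

View pics/w1b.png

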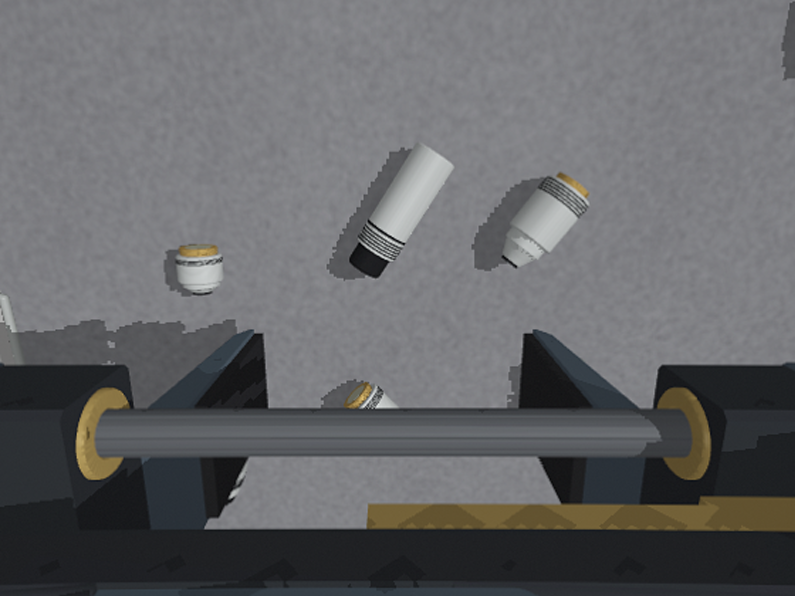

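Run:
```python
from h import *
cw=dict(np.load("w1.npz"))
for k,a,b,z in[("tele",(437,154),(367,268),15),("long",(574,183),(513,259),17),("short",(198,247),(202,292),15)]:
    P=at(cw,np.array([a,b])/1.42,z);d=P[1]-P[0];print(k,P.mean(0).round(1),"len",np.linalg.norm(d).round(),"yaw",np.degrees(np.arctan2(d[1],d[0])).round(1))
go(428.5,274,110,-31);go(428.5,274,25,-31)
```

```text
tele [429.6 276.1  15. ] len 90.0 yaw -31.7
long [435.6 372.8  17. ] len 64.0 yaw -36.1
short [469.4 135.2  15. ] len 32.0 yaw -0.7
go [0.0831 0.0076 0.22  ] [1.000e-04 0.000e+00 3.452e-01] deg 31.1 q6 -61.4
go [0.0832 0.0076 0.39  ] [1.000e-04 0.000e+00 3.452e-01] deg 31.1 q6 -61.4
```

```bash
python3 -m jog '0.083 0.008 0.22 0 0 0.35;0.083 0.008 0.22 0 0 0.35;0.083 0.008 0.22 0 0 0.35;0.083 0.008 0.22 0 0 0.35;0.083 0.008 0.22 0 0 0.35;0.083 0.008 0.22 0 0 0.35;0.083 0.008 0.22 0 0 0.35;0.083 0.008 0.28 0 0 0.35;0.083 0.008 0.34 0 0 0.35;0.083 0.008 0.37 0 0 0.35;0.083 0.008 0.39 0 0 0.35;0.083 0.008 0.39 0 0 0.35' 0.3 15
python3 - <<'E'
from h import *
cw=calibration("wrist");f=grab_frame("wrist")
P=[[429,275,15]]
a=np.radians(-31.5);d=np.array([np.cos(a),np.sin(a),0])
for p in proj(cw,[np.array([429,275,15])+d*t for t in(-46,0,46)]): cv2.circle(f,tuple(int(v) for v in p),2,(255,0,0),-1)
cv2.imwrite("pics/w2.png",f[:,:,::-1])
E
```

```text
time_s: 3.72
ee_pos: [428.2, 273.9, 23.8]
ee_rot: [-179.9, -0.1, 148.6]
force: [-0.4, 0.8, 0.8]
gripper_width: 59.5
```

View pics/w2.png

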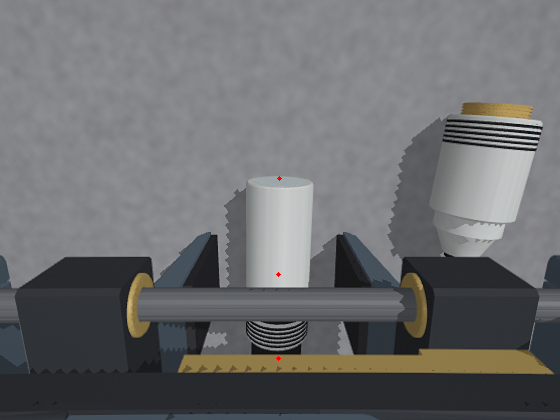

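```bash
python3 -m jog '0 0 0 0 0 0;0 0 0 0 0 0;0 0 0 0 0 0;0 0 0 0 0 0;0 0 0 0 0 0;0 0 0 0 0 0;0 0 -0.03 0 0 0;0 0 -0.09 0 0 0;0 0 -0.16 0 0 0;0 0 -0.24 0 0 0;0 0 -0.32 0 0 0;0 0 -0.39 0 0 0;0 0 -0.39 0 0 0' -1 20
python3 -c "
from h import *
go(520,-195,220,180)"
```

```text
time_s: 4.85
ee_pos: [432.0, 276.3, 227.2]
ee_rot: [179.3, 0.4, 148.6]
force: [1.0, 1.5, -1.1]
gripper_width: 29.3
go [-0.6411 -0.713   0.0094] [ 0.0069  0.0063 -0.3489] deg 31.4 q6 -27.3
```

```bash
python3 -m jog '-0.15 -0.16 0 0 0 -0.05;-0.64 -0.713 0.01 0 0 -0.35;-0.64 -0.713 0.01 0 0 -0.35;-0.64 -0.713 0.01 0 0 -0.35;-0.64 -0.713 0.01 0 0 -0.35;-0.64 -0.713 0.01 0 0 -0.35;-0.64 -0.713 0.01 0 0 -0.35;-0.64 -0.713 0.01 0 0 -0.35;-0.64 -0.713 0.01 0 0 -0.35;-0.64 -0.713 0.01 0 0 -0.35;-0.64 -0.713 0.01 0 0 -0.35;-0.64 -0.713 0.01 0 0 -0.35;-0.64 -0.713 0.01 0 0 -0.35;-0.64 -0.713 0.01 0 0 -0.35;-0.64 -0.713 0.01 0 0 -0.35;-0.64 -0.713 0.01 0 0 -0.35'
python3 - <<'E'
from h import *
cw=calibration("wrist");f=grab_frame("wrist");cv2.imwrite("pics/w3.png",f[:,:,::-1]);np.savez("w3.npz",**cw)
for q,z in[("saddle_short_seat",35),("saddle_medium_seat",36),("saddle_long_seat",37),("saddle_tele_seat",35)]:
    print(q,[(np.round(d["location"]).tolist(),round(d["confidence"],2),at(cw,[d["location"]],z)[0].round(1).tolist()) for d in tip_of(q,"wrist")][:3])
cv2.imwrite("pics/w3b.png",cv2.resize(f[:,:,::-1],None,fx=1.42,fy=1.42,interpolation=cv2.INTER_CUBIC))
E
```

```text
time_s: 6.18
ee_pos: [519.0, -193.5, 219.2]
ee_rot: [179.5, 0.6, -179.8]
force: [0.2, 0.6, -1.9]
gripper_width: 29.5
saddle_short_seat [([229.0, 204.0], 0.89, [530.2, -237.0, 35.0]), ([140.0, 206.0], 0.7, [531.6, -320.7, 35.0])]
saddle_medium_seat [([394.0, 198.0], 0.61, [524.1, -80.6, 36.0])]
saddle_long_seat [([141.0, 207.0], 0.87, [532.7, -319.2, 37.0])]
saddle_tele_seat [([310.0, 203.0], 0.77, [529.3, -159.4, 35.0])]
```

View pics/w3b.png

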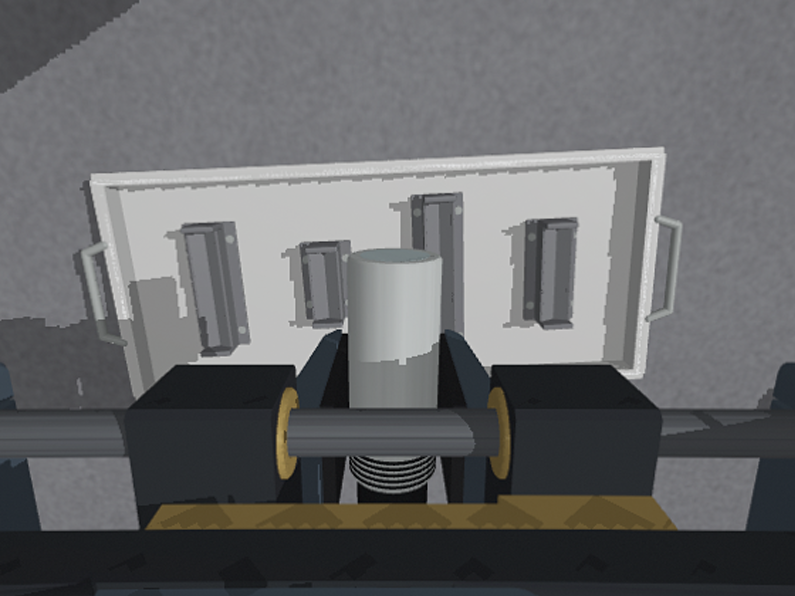

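```bash
cat >> h.py <<'E'
def overlay(cw,f,c,th):
    u=np.array([-np.sin(th),np.cos(th),0]);v=np.array([np.cos(th),np.sin(th),0]);out={}
    for n,i,z,L,dz,dv in(("med",1.5,36,66,5,13),("tele",.5,35,108,4,12),("short",-.5,35,49,4,12),("long",-1.5,37,83,6,14)):
        p=np.array([c[0],c[1],z])+80*i*u; out[n]=p
        for s in(-1,1):
            for w in(-9,9):
                q=proj(cw,[p+v*s*L/2+u*w-[0,0,dv]])[0]; cv2.circle(f,tuple(int(round(t)) for t in q),1,(255,0,0),-1)
            q=proj(cw,[p+v*s*L/2-[0,0,dz]])[0]; cv2.circle(f,tuple(int(round(t)) for t in q),1,(0,255,0),-1)
    return out
E
python3 - <<'E'
from h import *
cw=dict(np.load("w3.npz"))
a=at(cw,np.array([(95,178),(663,152),(93,290),(668,267)])/1.42,22);print(a.round(1))
d=a[1]-a[0];th1=-np.arctan2(d[0],d[1]);print("rim yaw",np.degrees(th1))
P=np.array([[524.1,-80.6],[529.3,-159.4],[530.2,-237],[532.7,-319.2]]);k=np.array([1.5,.5,-.5,-1.5])
pf=np.polyfit(P[:,1],P[:,0],1);th=-np.arctan(pf[0]);print("seat yaw",np.degrees(th))
c=P.mean(0);f=cv2.imread("pics/w3.png")[:,:,::-1].copy()
o=overlay(cw,f,c,th1);print(c,o)
cv2.imwrite("pics/w3c.png",cv2.resize(f[90:270,50:430,::-1],None,fx=2.1,fy=2.1,interpolation=cv2.INTER_NEAREST))
E
```

```text
[[ 458.8 -384.6   22. ]
 [ 441.6  -17.2   22. ]
 [ 533.8 -397.8   22. ]
 [ 517.3   -2.4   22. ]]
rim yaw 2.686548419568024
seat yaw 1.9260850360927626
[ 529.075 -199.05 ] {'med': array([523.45036772, -79.18189118,  36.        ]), 'tele': array([ 527.20012257, -159.09396373,   35.        ]), 'short': array([ 530.94987743, -239.00603627,   35.        ]), 'long': array([ 534.69963228, -318.91810882,   37.        ])}
```

View pics/w3c.png

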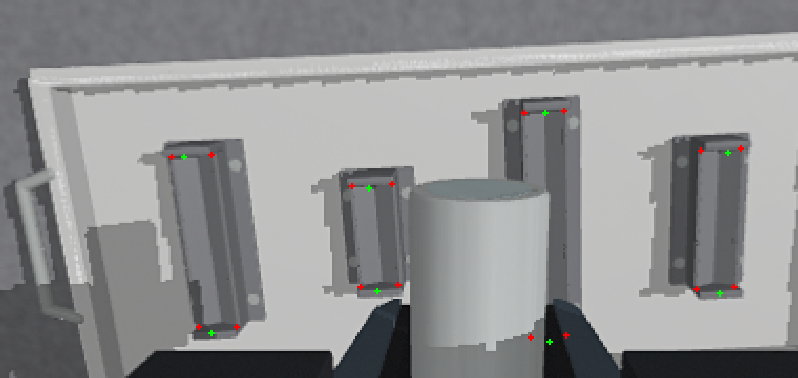

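Run:
```python
from h import *
cw=dict(np.load("w3.npz"));s=state();T=R.from_euler("xyz",s["ee_rot"],degrees=True)
for x in(46,44,42,40,38): print(x,proj(cw,[s["ee_pos"]+T.apply([x,y,9]) for y in(-15,0,15)]).round(1).tolist())
print((np.array([[349,258],[394,253],[440,258]])/1.42).round(1), s["ee_pos"],s["ee_rot"])
go(527,-159,110,-177.3)
```

```text
46 [[241.9, 179.9], [275.9, 179.8], [310.0, 179.8]]
44 [[242.0, 184.3], [275.9, 184.3], [309.9, 184.3]]
42 [[242.1, 188.8], [275.9, 188.8], [309.8, 188.7]]
40 [[242.2, 193.2], [275.9, 193.2], [309.7, 193.1]]
38 [[242.3, 197.6], [276.0, 197.6], [309.6, 197.5]]
[[245.8 181.7]
 [277.5 178.2]
 [309.9 181.7]] [ 519.52846612 -193.71775717  219.88535078] [ 179.5652829     0.71267396 -179.81470644]
go [-0.0124  0.0677  0.2205] [ 0.0047  0.008  -0.0279] deg 2.6 q6 -112.5
```

```bash
python3 -m jog '-0.012 0.068 0.1 0.005 0.008 -0.028;-0.012 0.068 0.17 0.005 0.008 -0.028;-0.012 0.068 0.22 0.005 0.008 -0.028;-0.012 0.068 0.27 0.005 0.008 -0.028;-0.012 0.068 0.3 0.005 0.008 -0.028;-0.012 0.068 0.31 0.005 0.008 -0.028;-0.012 0.068 0.31 0.005 0.008 -0.028;-0.012 0.068 0.31 0.005 0.008 -0.028'
python3 - <<'E'
from h import *
s=state();print(s["ee_pos"],s["ee_rot"],s["force"])
cw=calibration("wrist");f=grab_frame("wrist").copy()
overlay(cw,f,(529.1,-199.05),np.radians(2.69))
cv2.imwrite("pics/w4.png",f[:,:,::-1])
go(527,-159,45,-177.3)
E
```

```text
time_s: 7.1
ee_pos: [528.1, -158.6, 66.1]
ee_rot: [-179.9, 0.1, -177.3]
force: [-0.4, -0.0, -1.5]
gripper_width: 29.6
[ 528.11449486 -158.5708508    66.08756178] [-1.79934135e+02  8.85027750e-02 -1.77274253e+02] [-0.39368587 -0.03952251 -1.51101313]
go [ 0.0031 -0.0003  0.0432] [-0.001   0.0018  0.0002] deg 0.2 q6 -110.6
```

View pics/w4.png

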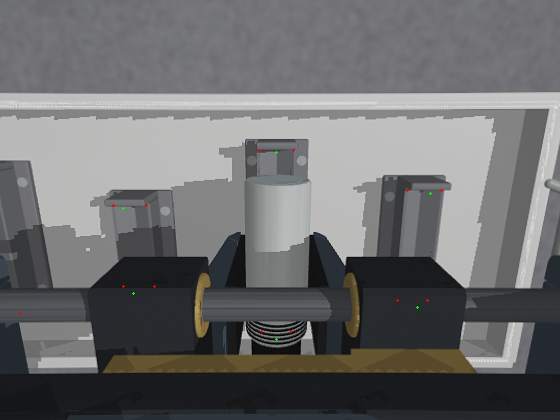

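```bash
python3 -m jog '0.003 0 0.015 0 0 0;0.003 0 0.025 0 0 0;0.003 0 0.033 0 0 0;0.003 0 0.038 0 0 0;0.003 0 0.041 0 0 0;0.003 0 0.043 0 0 0;0.003 0 0.044 0 0 0;0.003 0 0.044 0 0 0'
```

```text
time_s: 7.82
ee_pos: [526.8, -158.9, 45.6]
ee_rot: [-179.9, 0.1, -177.3]
force: [-2.7, 0.6, 7.0]
gripper_width: 29.5
```

```bash
python3 -m jog '0.003 0 0.041 0 0 0;0.003 0 0.041 0 0 0;0.003 0 0.041 0 0 0;0.003 0 0.041 0 0 0;0.003 0 0.02 0 0 0;0.003 0 -0.05 0 0 0;0.003 0 -0.13 0 0 0;0.003 0 -0.2 0 0 0;0.003 0 -0.2 0 0 0' 0.15
python3 - <<'E'
from h import *
cw=calibration("wrist");f=grab_frame("wrist").copy();cv2.imwrite("pics/w5.png",f[:,:,::-1])
go(468.5,135,150,-180.7);go(468.5,135,25,-180.7)
E
```

```text
time_s: 8.57
ee_pos: [529.1, -159.8, 153.0]
ee_rot: [-179.6, 0.9, -177.3]
force: [0.8, -1.4, -0.3]
gripper_width: 52.2
go [ 0.0896  0.5934 -0.004 ] [-0.0026  0.007   0.0382] deg 3.5 q6 -110.7
go [0.0923 0.5945 0.246 ] [-0.0026  0.007   0.0382] deg 3.5 q6 -110.7
```

View pics/w5.png

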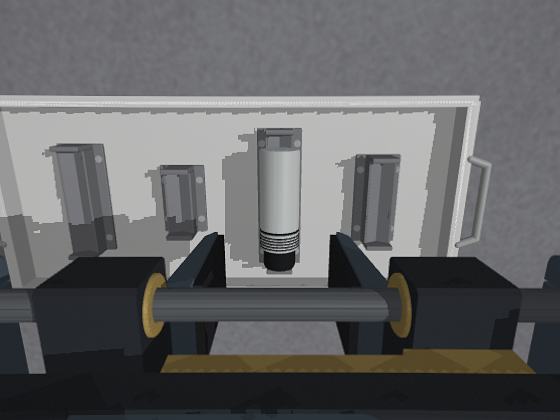

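Telescope seated in its saddle. Next is the short objective.

```bash
python3 -m jog '0.09 0.594 -0.004 0 0.007 0.038;0.09 0.594 -0.004 0 0.007 0.038;0.09 0.594 -0.004 0 0.007 0.038;0.09 0.594 -0.004 0 0.007 0.038;0.09 0.594 -0.004 0 0.007 0.038;0.09 0.594 -0.004 0 0.007 0.038;0.09 0.594 -0.004 0 0.007 0.038;0.09 0.594 -0.004 0 0.007 0.038;0.09 0.594 -0.004 0 0.007 0.038;0.09 0.594 -0.004 0 0.007 0.038;0.09 0.594 -0.004 0 0.007 0.038' 0.3
python3 - <<'E'
from h import *
cw=calibration("wrist");f=grab_frame("wrist").copy();np.savez("w6.npz",**cw)
print([(d["location"],d["confidence"],at(cw,[d["location"]],15)[0].round(1)) for d in tip_of("obj_short_mid","wrist")])
cv2.imwrite("pics/w6.png",cv2.resize(f[90:270,150:410,::-1],None,fx=3,fy=3,interpolation=cv2.INTER_CUBIC))
go(468.5,135,25,-180.7)
E
```

```text
time_s: 9.53
ee_pos: [468.1, 134.1, 149.4]
ee_rot: [-179.7, -0.1, 179.3]
force: [0.3, 0.4, 0.6]
gripper_width: 59.1
[([277.2, 210.2], 0.91, array([469.8, 134. ,  15. ]))]
go [-2.000e-04  3.600e-03  2.493e-01] [-0.003  -0.0004 -0.0012] deg 0.3 q6 -74.3
```

View pics/w6.png

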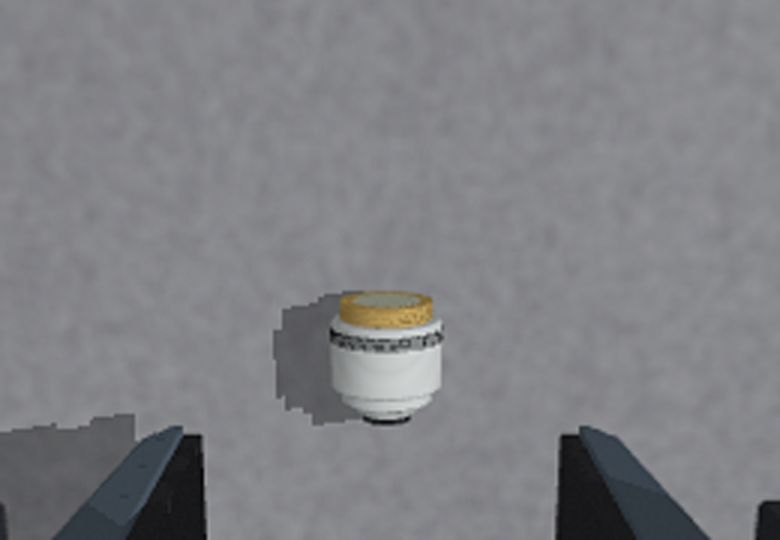

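```bash
python3 -m jog '-0.002 0.001 0.06 0 0 0;-0.002 0.001 0.14 0 0 0;-0.002 0.001 0.2 0 0 0;-0.002 0.001 0.235 0 0 0;-0.002 0.001 0.25 0 0 0;-0.002 0.001 0.25 0 0 0;-0.002 0.001 0.25 0 0 0'
python3 -m jog '0 0 0 0 0 0;0 0 0 0 0 0;0 0 0 0 0 0;0 0 0 0 0 0;0 0 0 0 0 0;0 0 0 0 0 0;0 0 -0.03 0 0 0;0 0 -0.09 0 0 0;0 0 -0.16 0 0 0;0 0 -0.24 0 0 0;0 0 -0.25 0 0 0;0 0 -0.25 0 0 0' -1 20
python3 -c "
from h import *
go(531,-239,150,-177.3)"
```

```text
time_s: 10.22
ee_pos: [470.0, 132.8, 24.9]
ee_rot: [-179.7, -0.0, 179.1]
force: [0.1, -0.1, 0.2]
gripper_width: 59.0
time_s: 11.22
ee_pos: [471.6, 133.9, 152.4]
ee_rot: [-179.8, 0.3, 179.1]
force: [0.1, -0.1, -2.1]
gripper_width: 29.5
go [-0.1303 -0.7438  0.0078] [-0.002   0.0037 -0.0399] deg 3.6 q6 -74.3
```

```bash
python3 -m jog '-0.03 -0.16 0 0 0 0;-0.13 -0.744 0.008 0 0.003 -0.04;-0.13 -0.744 0.008 0 0.003 -0.04;-0.13 -0.744 0.008 0 0.003 -0.04;-0.13 -0.744 0.008 0 0.003 -0.04;-0.13 -0.744 0.008 0 0.003 -0.04;-0.13 -0.744 0.008 0 0.003 -0.04;-0.13 -0.744 0.008 0 0.003 -0.04;-0.13 -0.744 0.008 0 0.003 -0.04;-0.13 -0.744 0.008 0 0.003 -0.04;-0.13 -0.744 0.008 0 0.003 -0.04;-0.13 -0.744 0.06 0 0.003 -0.04;-0.13 -0.744 0.12 0 0.003 -0.04;-0.13 -0.744 0.17 0 0.003 -0.04;-0.13 -0.744 0.17 0 0.003 -0.04;-0.13 -0.744 0.17 0 0.003 -0.04'
python3 - <<'E'
from h import *
cw=calibration("wrist");f=grab_frame("wrist").copy()
overlay(cw,f,(529.1,-199.05),np.radians(2.69));cv2.imwrite("pics/w7.png",f[:,:,::-1])
go(531,-239,45,-177.3)
E
```

```text
time_s: 12.55
ee_pos: [529.7, -237.2, 67.1]
ee_rot: [-180.0, -0.2, -177.2]
force: [-0.1, -0.2, -0.7]
gripper_width: 29.6
go [ 0.0005 -0.0016  0.0476] [-0.0015 -0.0001  0.0009] deg 0.2 q6 -117.9
```

View pics/w7.png

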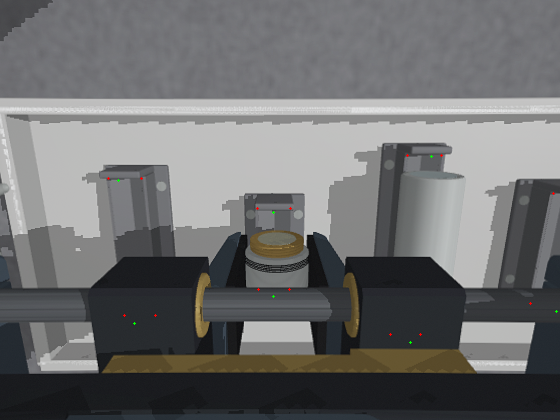

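```bash
python3 -m jog '0.002 0 0.015 0 0 0;0.002 0 0.026 0 0 0;0.002 0 0.035 0 0 0;0.002 0 0.041 0 0 0;0.002 0 0.045 0 0 0;0.002 0 0.047 0 0 0;0.002 0 0.048 0 0 0;0.002 0 0.048 0 0 0'
```

```text
time_s: 13.27
ee_pos: [530.3, -238.4, 45.3]
ee_rot: [-179.8, 0.0, -177.2]
force: [-1.7, 0.9, 2.9]
gripper_width: 29.3
```

```bash
python3 -m jog '0 0 0.001 0 0 0;0 0 0.001 0 0 0;0 0 0.001 0 0 0;0 0 0.001 0 0 0;0 0 -0.02 0 0 0;0 0 -0.08 0 0 0;0 0 -0.16 0 0 0;0 0 -0.21 0 0 0;0 0 -0.21 0 0 0' 0.15
python3 - <<'E'
from h import *
f=grab_frame("wrist").copy();cv2.imwrite("pics/w8.png",f[:,:,::-1])
go(500,70,150,160)
E
```

```text
time_s: 14.02
ee_pos: [533.6, -239.7, 157.3]
ee_rot: [-179.5, 0.7, -177.2]
force: [0.2, -0.1, 0.4]
gripper_width: 52.4
go [0.0343 0.6204 0.0044] [-0.0032  0.0055  0.2531] deg 22.8 q6 -118.0
```

View pics/w8.png

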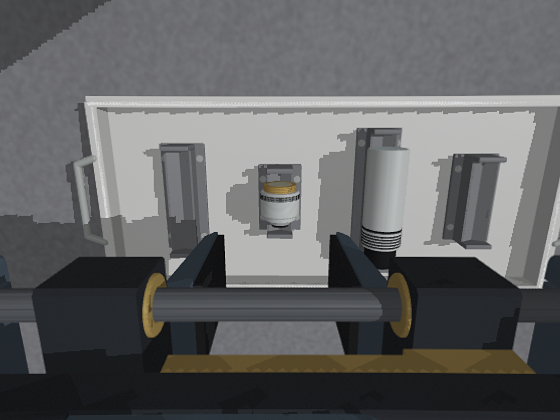

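The short objective sits in its saddle, at about (280,205), between the cheeks. Next is the long objective.

```bash
python3 -m jog '0.034 0.62 0.004 0 0.005 0.25;0.034 0.62 0.004 0 0.005 0.25;0.034 0.62 0.004 0 0.005 0.25;0.034 0.62 0.004 0 0.005 0.25;0.034 0.62 0.004 0 0.005 0.25;0.034 0.62 0.004 0 0.005 0.25;0.034 0.62 0.004 0 0.005 0.25;0.034 0.62 0.004 0 0.005 0.25' 0.3
python3 -c "
from h import *
go(435.6,372.8,150,143.9)"
```

```text
time_s: 14.73
ee_pos: [498.4, 73.1, 149.4]
ee_rot: [-179.7, -0.1, 160.4]
force: [0.5, -0.3, 0.1]
gripper_width: 59.3
go [ 0.3196  0.5224 -0.0034] [-0.0031 -0.0002  0.1831] deg 16.5 q6 -63.1
```

```bash
python3 -m jog '0.32 0.522 -0.003 0 0 0.183;0.32 0.522 -0.003 0 0 0.183;0.32 0.522 -0.003 0 0 0.183;0.32 0.522 -0.003 0 0 0.183;0.32 0.522 -0.003 0 0 0.183;0.32 0.522 -0.003 0 0 0.183;0.32 0.522 -0.003 0 0 0.183;0.32 0.522 -0.003 0 0 0.183;0.32 0.522 -0.003 0 0 0.183;0.32 0.522 -0.003 0 0 0.183;0.32 0.522 -0.003 0 0 0.183'
python3 - <<'E'
from h import *
cw=calibration("wrist");f=grab_frame("wrist").copy()
print([(d["location"],d["confidence"],at(cw,[d["location"]],17)[0].round(1)) for d in tip_of("obj_long_mid","wrist")])
a=np.radians(-36.1);v=np.array([np.cos(a),np.sin(a),0])
for q in proj(cw,[np.array([435.6,372.8,17])+v*t for t in(-33.5,-28.5,0,33.5)]): cv2.circle(f,tuple(int(round(t)) for t in q),1,(255,0,0),-1)
cv2.imwrite("pics/w9.png",cv2.resize(f[90:300,150:410,::-1],None,fx=2.8,fy=2.8,interpolation=cv2.INTER_CUBIC))
go(435.6,372.8,26,143.9)
E
```

```text
time_s: 15.65
ee_pos: [434.8, 371.7, 148.9]
ee_rot: [-179.6, 0.0, 143.9]
force: [-0.1, -0.0, -0.3]
gripper_width: 59.5
[([281.4, 211.6], 0.64, array([438.5, 373.2,  17. ]))]
go [0.0015 0.0044 0.2467] [-0.004   0.0002 -0.0007] deg 0.4 q6 -14.4
```

View pics/w9.png

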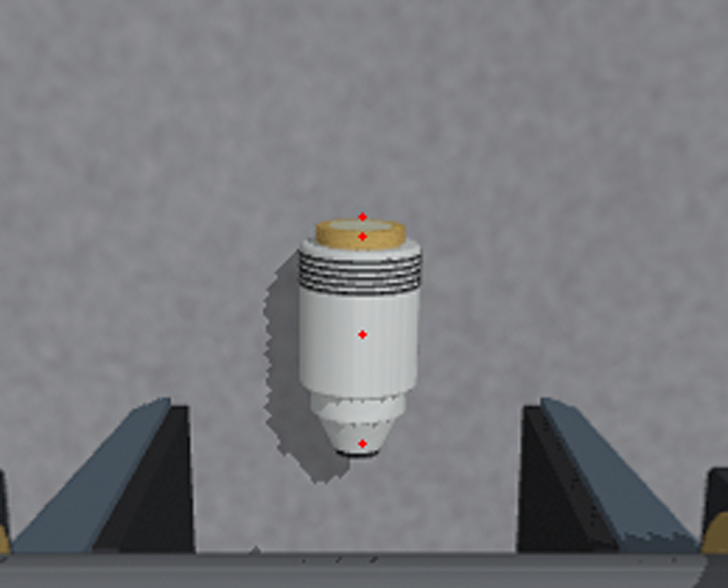

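```bash
python3 -m jog '0.005 0.003 0.06 0 0 0;0.005 0.003 0.14 0 0 0;0.005 0.003 0.2 0 0 0;0.005 0.003 0.235 0 0 0;0.005 0.003 0.247 0 0 0;0.005 0.003 0.247 0 0 0;0.005 0.003 0.247 0 0 0'
python3 -m jog '0 0 0 0 0 0;0 0 0 0 0 0;0 0 0 0 0 0;0 0 0 0 0 0;0 0 0 0 0 0;0 0 0 0 0 0;0 0 -0.03 0 0 0;0 0 -0.09 0 0 0;0 0 -0.16 0 0 0;0 0 -0.24 0 0 0;0 0 -0.25 0 0 0;0 0 -0.25 0 0 0' -1 25
python3 -c "
from h import *
go(490,60,150,165)"
```

```text
time_s: 16.33
ee_pos: [434.7, 373.1, 26.8]
ee_rot: [-179.7, 0.0, 143.8]
force: [0.2, 0.0, -0.4]
gripper_width: 59.4
time_s: 17.33
ee_pos: [436.2, 374.7, 154.4]
ee_rot: [179.9, 0.1, 143.8]
force: [-0.2, -0.8, -2.1]
gripper_width: 33.5
go [-0.4588 -0.4442  0.0093] [ 0.0005  0.0015 -0.2359] deg 21.2 q6 -14.1
```

```bash
python3 -m jog '-0.12 -0.12 0 0 0 -0.05;-0.459 -0.444 0.009 0 0 -0.236;-0.459 -0.444 0.009 0 0 -0.236;-0.459 -0.444 0.009 0 0 -0.236;-0.459 -0.444 0.009 0 0 -0.236;-0.459 -0.444 0.009 0 0 -0.236;-0.459 -0.444 0.009 0 0 -0.236;-0.459 -0.444 0.009 0 0 -0.236;-0.459 -0.444 0.009 0 0 -0.236;-0.459 -0.444 0.009 0 0 -0.236'
python3 -c "
from h import *
go(529.8,-318.6,150,-177.3)"
```

```text
time_s: 18.17
ee_pos: [488.9, 58.6, 148.1]
ee_rot: [-180.0, -0.1, 164.8]
force: [-0.1, 1.2, -2.1]
gripper_width: 33.5
go [-0.2767 -0.7065 -0.0037] [-0.0003 -0.0011 -0.1989] deg 17.9 q6 -69.3
```

```bash
python3 -m jog '-0.277 -0.707 -0.004 0 0 -0.199;-0.277 -0.707 -0.004 0 0 -0.199;-0.277 -0.707 -0.004 0 0 -0.199;-0.277 -0.707 -0.004 0 0 -0.199;-0.277 -0.707 -0.004 0 0 -0.199;-0.277 -0.707 -0.004 0 0 -0.199;-0.277 -0.707 -0.004 0 0 -0.199;-0.277 -0.707 -0.004 0 0 -0.199;-0.277 -0.707 -0.004 0 0 -0.199;-0.277 -0.707 -0.004 0 0 -0.199;-0.277 -0.707 -0.004 0 0 -0.199;-0.277 -0.707 0.05 0 0 -0.199;-0.277 -0.707 0.11 0 0 -0.199;-0.277 -0.707 0.155 0 0 -0.199;-0.277 -0.707 0.155 0 0 -0.199;-0.277 -0.707 0.155 0 0 -0.199'
python3 - <<'E'
from h import *
cw=calibration("wrist");f=grab_frame("wrist").copy()
overlay(cw,f,(529.1,-199.05),np.radians(2.69));cv2.imwrite("pics/w10.png",f[:,:,::-1])
s=state();T=R.from_euler("xyz",s["ee_rot"],degrees=True)
for x in(31,29,27,25): print(x,proj(cw,[s["ee_pos"]+T.apply([x,0,9.8])])[0].round(1))
go(529.8,-318.6,47,-177.3)
E
```

```text
time_s: 19.5
ee_pos: [529.2, -316.2, 69.1]
ee_rot: [179.8, -0.3, -177.2]
force: [-0.2, 0.2, -1.0]
gripper_width: 33.1
31 [274.  214.1]
29 [274.  218.4]
27 [274.  222.6]
25 [274.  226.8]
go [ 0.0011 -0.0025  0.0477] [ 0.0004 -0.0013  0.0011] deg 0.2 q6 -124.7
```

View pics/w10.png

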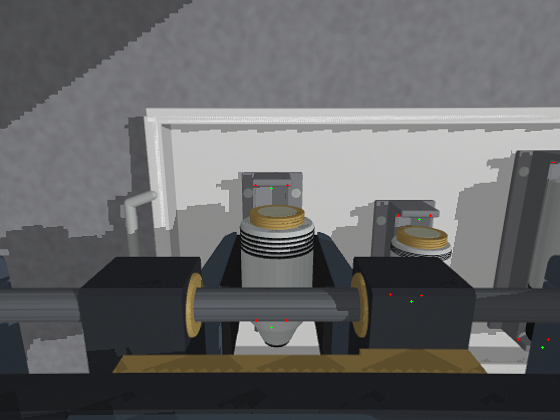

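```bash
python3 -m jog '-0.002 -0.003 0.015 0 0 0;-0.002 -0.003 0.026 0 0 0;-0.002 -0.003 0.035 0 0 0;-0.002 -0.003 0.041 0 0 0;-0.002 -0.003 0.045 0 0 0;-0.002 -0.003 0.047 0 0 0;-0.002 -0.003 0.048 0 0 0;-0.002 -0.003 0.049 0 0 0;-0.002 -0.003 0.049 0 0 0'
```

```text
time_s: 20.3
ee_pos: [531.3, -318.7, 47.8]
ee_rot: [180.0, -0.1, -177.2]
force: [-2.4, 1.6, 6.7]
gripper_width: 33.2
```

```bash
python3 -m jog '0 0 0.001 0 0 0;0 0 0.001 0 0 0;0 0 0.001 0 0 0;0 0 0.001 0 0 0;0 0 -0.02 0 0 0;0 0 -0.08 0 0 0;0 0 -0.16 0 0 0;0 0 -0.21 0 0 0;0 0 -0.21 0 0 0' 0.15
python3 - <<'E'
from h import *
f=grab_frame("wrist").copy();cv2.imwrite("pics/w11.png",f[:,:,::-1])
go(540,-20,150,-170)
E
```

```text
time_s: 21.05
ee_pos: [534.6, -320.8, 160.0]
ee_rot: [-179.6, 0.5, -177.2]
force: [1.5, -0.8, 1.4]
gripper_width: 52.6
go [-0.0426  0.5986  0.0117] [-0.0028  0.0029 -0.0801] deg 7.2 q6 -124.8
```

View pics/w11.png

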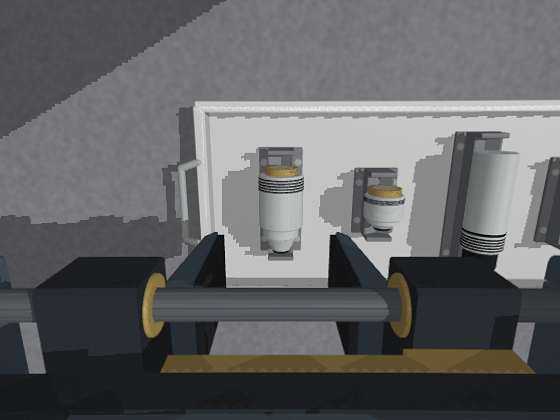

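Long objective seated too. 14 pictures viewed so far. Next is the medium objective.

```bash
python3 -m jog '-0.043 0.6 0.012 0 0 -0.08;-0.043 0.6 0.012 0 0 -0.08;-0.043 0.6 0.012 0 0 -0.08;-0.043 0.6 0.012 0 0 -0.08;-0.043 0.6 0.012 0 0 -0.08;-0.043 0.6 0.012 0 0 -0.08;-0.043 0.6 0.012 0 0 -0.08;-0.043 0.6 0.012 0 0 -0.08' 0.3
python3 -c "
from h import *
go(581,261,150,-143)"
```

```text
time_s: 21.77
ee_pos: [538.9, -13.9, 148.8]
ee_rot: [-179.9, 0.1, -169.8]
force: [0.4, -0.1, -0.3]
gripper_width: 59.5
go [-0.1805  0.5262 -0.0029] [-0.0014  0.001  -0.2974] deg 26.8 q6 -102.9
```

```bash
python3 -m jog '-0.18 0.526 -0.003 0 0 -0.297;-0.18 0.526 -0.003 0 0 -0.297;-0.18 0.526 -0.003 0 0 -0.297;-0.18 0.526 -0.003 0 0 -0.297;-0.18 0.526 -0.003 0 0 -0.297;-0.18 0.526 -0.003 0 0 -0.297;-0.18 0.526 -0.003 0 0 -0.297;-0.18 0.526 -0.003 0 0 -0.297;-0.18 0.526 -0.003 0 0 -0.297;-0.18 0.526 -0.003 0 0 -0.297;-0.18 0.526 -0.003 0 0 -0.297'
python3 - <<'E'
from h import *
cw=calibration("wrist");f=grab_frame("wrist").copy();np.savez("w12.npz",**cw)
print([(d["location"],d["confidence"],at(cw,[d["location"]],16)[0].round(1)) for d in tip_of("obj_medium_mid","wrist")])
s=state();print(s["ee_pos"],s["ee_rot"])
cv2.imwrite("pics/w12.png",cv2.resize(f[90:300,150:410,::-1],None,fx=2.8,fy=2.8,interpolation=cv2.INTER_CUBIC))
E
```

```text
time_s: 22.68
ee_pos: [580.4, 259.1, 149.5]
ee_rot: [-179.9, -0.0, -143.1]
force: [1.0, -0.3, -0.6]
gripper_width: 59.0
[([278.0, 212.0], 0.95, array([582.5, 261.3,  16. ]))]
[580.70777729 259.17680283 150.00386041] [-1.79859590e+02  1.44527265e-02 -1.43145129e+02]
```

View pics/w12.png

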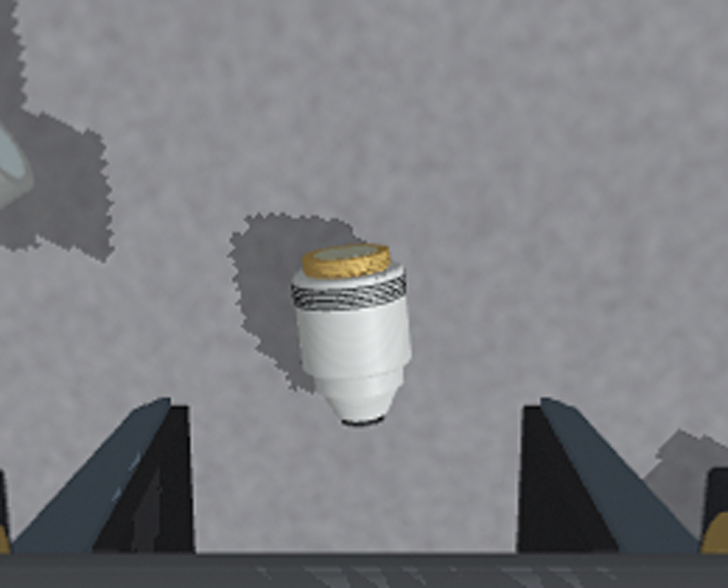

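Run:
```python
from h import *
cw=dict(np.load("w12.npz"))
P=at(cw,np.array([(346,252),(362,420)])/2.8+[150,90],16);d=P[1]-P[0];print(P.round(1),P.mean(0),np.linalg.norm(d),np.degrees(np.arctan2(d[1],d[0])))
y=np.degrees(np.arctan2(d[1],d[0]));m=(np.array([582.5,261.3])+P.mean(0)[:2])/2-3*d[:2]/np.linalg.norm(d)
print(m,y);go(*m,26,y+180)
```

```text
[[563.6 242.7  16. ]
 [601.  276.6  16. ]] [582.30728377 259.67832378  16.        ] 50.49726799735606 42.129440386203136
[580.17874811 258.47673855] 42.129440386203136
go [1.70e-03 1.00e-04 2.48e-01] [-0.0016  0.0001 -0.0586] deg 5.3 q6 -103.7
```

```bash
python3 -m jog '0.002 0 0.06 0 0 -0.059;0.002 0 0.14 0 0 -0.059;0.002 0 0.2 0 0 -0.059;0.002 0 0.235 0 0 -0.059;0.002 0 0.249 0 0 -0.059;0.002 0 0.249 0 0 -0.059;0.002 0 0.249 0 0 -0.059'
python3 -m jog '0 0 0 0 0 0;0 0 0 0 0 0;0 0 0 0 0 0;0 0 0 0 0 0;0 0 0 0 0 0;0 0 0 0 0 0;0 0 -0.03 0 0 0;0 0 -0.09 0 0 0;0 0 -0.16 0 0 0;0 0 -0.24 0 0 0;0 0 -0.25 0 0 0;0 0 -0.25 0 0 0' -1 20
python3 -c "
from h import *
go(519.7,-78.7,150,-177.3)"
```

```text
time_s: 23.37
ee_pos: [580.9, 257.9, 26.3]
ee_rot: [-179.8, 0.1, -137.9]
force: [0.6, 0.2, 0.8]
gripper_width: 59.3
time_s: 24.37
ee_pos: [582.0, 258.8, 154.5]
ee_rot: [-179.7, 0.4, -137.9]
force: [-0.3, -1.0, -1.7]
gripper_width: 31.8
go [ 0.5452 -0.417   0.007 ] [-0.0015  0.0058  0.438 ] deg 39.4 q6 -109.0
```

```bash
python3 -m jog '0.12 -0.09 0 0 0 0.05;0.545 -0.417 0.007 0 0 0.438;0.545 -0.417 0.007 0 0 0.438;0.545 -0.417 0.007 0 0 0.438;0.545 -0.417 0.007 0 0 0.438;0.545 -0.417 0.007 0 0 0.438;0.545 -0.417 0.007 0 0 0.438;0.545 -0.417 0.007 0 0 0.438;0.545 -0.417 0.007 0 0 0.438;0.545 -0.417 0.007 0 0 0.438;0.545 -0.417 0.007 0 0 0.438;0.545 -0.417 0.05 0 0 0.438;0.545 -0.417 0.11 0 0 0.438;0.545 -0.417 0.165 0 0 0.438;0.545 -0.417 0.165 0 0 0.438;0.545 -0.417 0.165 0 0 0.438'
python3 - <<'E'
from h import *
cw=calibration("wrist");f=grab_frame("wrist").copy();cv2.imwrite("pics/w13raw.png",f[:,:,::-1])
s=state();print(s["ee_pos"],s["ee_rot"]);T=R.from_euler("xyz",s["ee_rot"],degrees=True)
b=(f[...,0].astype(int)-f[...,2]>60);b[250:]=0;n,l,st,ce=cv2.connectedComponentsWithStats(b.astype(np.uint8));print([(st[i].tolist(),ce[i].round(1).tolist()) for i in range(1,n) if st[i][4]>60])
for x in(24,22,20,18): print(x,proj(cw,[s["ee_pos"]+T.apply([x,y,10.3]) for y in(-12,0,12)]).round(1).tolist())
for q in["saddle_medium_seat","obj_medium_mid"]: print(q,[(np.round(d["location"]),d["confidence"]) for d in tip_of(q,"wrist")])
go(519.7,-78.7,46.3,-177.3)
E
```

```text
time_s: 25.7
ee_pos: [519.6, -76.8, 69.7]
ee_rot: [179.9, 0.3, -177.2]
force: [-0.1, 0.3, -1.2]
gripper_width: 31.2
[520.97048181 -77.28154968  71.16592418] [ 179.93522919    0.50757917 -177.20041421]
[([256, 227, 47, 18, 467], [279.0, 237.6])]
24 [[249.2, 229.0], [275.4, 229.0], [301.5, 229.0]]
22 [[249.3, 233.2], [275.4, 233.2], [301.4, 233.2]]
20 [[249.4, 237.3], [275.4, 237.3], [301.4, 237.3]]
18 [[249.4, 241.4], [275.4, 241.4], [301.3, 241.4]]
saddle_medium_seat []
obj_medium_mid [(array([279., 275.]), 0.83)]
go [ 0.0052 -0.0012  0.0524] [0.0002 0.0078 0.0007] deg 0.7 q6 -102.8
```

```bash
python3 -m jog '0.005 -0.002 0.015 0 0.003 0;0.005 -0.002 0.028 0 0.003 0;0.005 -0.002 0.038 0 0.003 0;0.005 -0.002 0.044 0 0.003 0;0.005 -0.002 0.047 0 0.003 0;0.005 -0.002 0.049 0 0.003 0;0.005 -0.002 0.05 0 0.003 0;0.005 -0.002 0.05 0 0.003 0;0.005 -0.002 0.05 0 0.003 0'
python3 -c "
from h import *
go(519.2,-79,46,-177.3)"
```

```text
time_s: 26.6
ee_pos: [519.9, -79.2, 47.6]
ee_rot: [180.0, 0.4, -177.2]
force: [0.1, -0.8, -1.1]
gripper_width: 31.3
go [0.0015 0.0004 0.0032] [0.0001 0.005  0.0006] deg 0.5 q6 -102.8
```

```bash
python3 -m jog '0.0015 0.0005 0.001 0 0.004 0;0.0015 0.0005 0.002 0 0.004 0;0.0015 0.0005 0.003 0 0.004 0;0.0015 0.0005 0.004 0 0.004 0;0.0015 0.0005 0.004 0 0.004 0'
```

```text
time_s: 27.02
ee_pos: [519.3, -79.0, 46.9]
ee_rot: [180.0, 0.1, -177.2]
force: [-2.4, 0.5, 8.5]
gripper_width: 31.7
```

Contact at 8.5 N and 46.9 mm, as expected (seat height 36 plus a 10.3 mm offset is 46.3). Release, retreat towards -x, and make the final check.

```bash
python3 -m jog '0 0 0 0 0 0;0 0 0 0 0 0;0 0 0 0 0 0;0 0 0 0 0 0;0 0 -0.02 0 0 0;0 0 -0.08 0 0 0;0 0 -0.16 0 0 0;0 -0.08 -0.24 0 0 0;0 -0.16 -0.32 0 0 0;0 -0.24 -0.34 0 0 0;0 -0.24 -0.34 0 0 0;0 -0.24 -0.34 0 0 0;0 -0.24 -0.34 0 0 0;0 -0.24 -0.34 0 0 0' 0.15
python3 - <<'E'
from h import *
cw=calibration("wrist");f=grab_frame("wrist").copy();g=grab_frame("scene");cs=calibration("scene")
for q,z,t in[("obj_medium_mid",36,(523,-79)),("telescope_mid",35,(527,-159)),("obj_short_mid",35,(530.5,-239)),("obj_long_mid",37,(534,-319))]:
    for n,c in(("wrist",cw),("scene",cs)): print(q,n,t,[(at(c,[d["location"]],z)[0].round(1),round(d["confidence"],2)) for d in tip_of(q,n)][:2])
a=cv2.resize(f[60:300],None,fx=1.42,fy=1.42);b=cv2.resize(g[100:220,130:410],(795,341))[:,:795]
cv2.imwrite("pics/fin.png",np.vstack([a[:340,:795],b[:255]])[:,:,::-1])
print(state()["force"])
E
```

```text
time_s: 28.18
ee_pos: [524.1, -198.1, 216.5]
ee_rot: [179.9, 0.1, -177.3]
force: [-0.1, 0.3, -0.8]
gripper_width: 52.3
obj_medium_mid wrist (523, -79) [(array([521.8, -77.9,  36. ]), 0.83)]
obj_medium_mid scene (523, -79) [(array([526.7, -79.6,  36. ]), 0.52)]
telescope_mid wrist (527, -159) [(array([ 526.8, -159.5,   35. ]), 0.76)]
telescope_mid scene (527, -159) [(array([ 524.2, -163.1,   35. ]), 0.93)]
obj_short_mid wrist (530.5, -239) [(array([ 529. , -242.7,   35. ]), 0.82)]
obj_short_mid scene (530.5, -239) [(array([ 528. , -238.6,   35. ]), 0.58), (array([ 534.7, -316.6,   35. ]), 0.46)]
obj_long_mid wrist (534, -319) [(array([ 533.9, -315.2,   37. ]), 0.94)]
obj_long_mid scene (534, -319) [(array([ 540.7, -305.9,   37. ]), 0.78)]
[ 0.63168894 -0.99291448 -0.38270477]
```

View pics/fin.png

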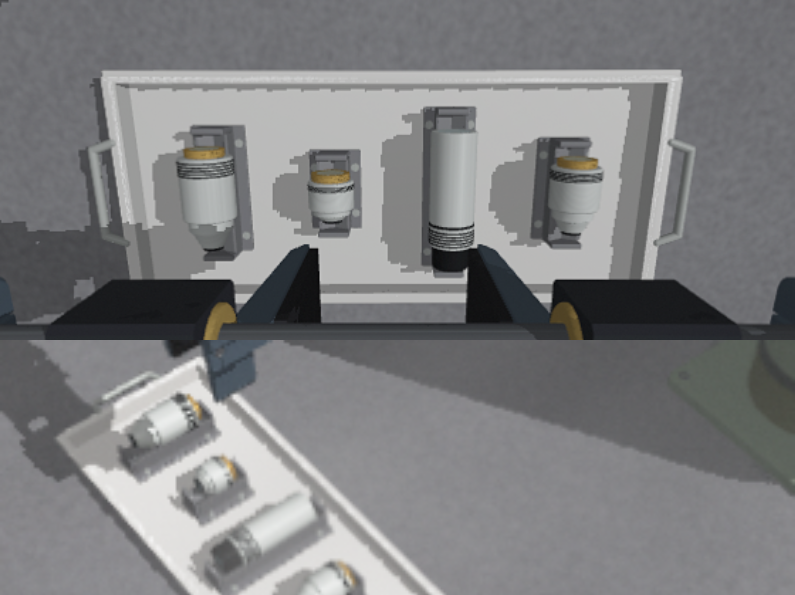

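All four lie in their own saddles between the cheeks, in both views. Handing in.

```bash
python3 -c "
from workcell import *
print(job_done())"
```

```text
the job is handed in; nothing more can be done
None
```

The telescope and the short, long and medium objectives are each laid in the V-saddle made for its length. I did them in that order and handed the job in at about 29 s of the 109 s allowed. Each lens was lowered until it touched its saddle, with readings of 3 to 9 N, and only then released. I did not touch the eyepieces.

**Final pictures:** the wrist and scene views show all four lenses parallel to their saddles and between the end cheeks, with the gripper clear above the tray. The wrist-camera positions agreed with the seats to within about 4 mm.

**Disagreement:** the scene camera put the long objective about 15 mm from its seat. The gripper was partly in front of it in that view. The wrist picture and the wrist detection both show it seated, so I did not act on this.

**Not checked:** I took no closing picture of the eyepieces. The arm only passed over them at a safe height.

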